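Load the indicator vials into their incubators by colour

TASK

Put the three sterilisation indicator vials on to incubate: stand each one upright, right down in the incubator well that has the colour of its cap, one at a time in the order red, yellow, green, because they are read off in that order. Leave the spare vial with the white cap where it is in its rack, and do not disturb the brown dropper bottle.

Things in the scene. Friction and masses are not known exactly. Their poses are not given: they have to be found in the camera images.
- vial_red: Loose screw-cap test vial, white round body 13.6 mm in diameter, red ribbed cap 17 mm in diameter from 55 to 68 mm above its foot; 68 mm tall, about 16 g. Origin: centre of its underside; z up along its axis. It starts upright in an end hole of one of the two racks. It goes into the red well.
- vial_yellow: Loose screw-cap test vial, white round body 13.6 mm in diameter, yellow ribbed cap 17 mm in diameter from 55 to 68 mm above its foot; 68 mm tall, about 16 g. Origin: centre of its underside; z up along its axis. It starts upright in an end hole of one of the two racks. It goes into the yellow well.
- vial_green: Loose screw-cap test vial, white round body 13.6 mm in diameter, green ribbed cap 17 mm in diameter from 55 to 68 mm above its foot; 68 mm tall, about 16 g. Origin: centre of its underside; z up along its axis. It starts upright in an end hole of one of the two racks. It goes into the green well.
- vial_white: Loose screw-cap test vial, white round body 13.6 mm in diameter, white ribbed cap 17 mm in diameter from 55 to 68 mm above its foot; 68 mm tall, about 16 g. Origin: centre of its underside; z up along its axis. It starts upright in an end hole of one of the two racks. Spare: it stays where it is.
- rack_a: Blue four-hole vial rack, 32 x 100 x 33 mm, fixed on the beige sink counter, which is 5 mm higher than the table (z = 0). Origin: centre of its underside; y along its length, z up. Two vials stand in its end holes (y = +33 and -33 mm), feet 4 mm above its underside; the middle holes are empty. Top plate 33 mm up: lift a vial straight up 32 mm to clear it; play in the hole 2 mm.
- rack_b: Blue four-hole vial rack, 32 x 100 x 33 mm, fixed on the beige sink counter, which is 5 mm higher than the table (z = 0). Origin: centre of its underside; y along its length, z up. Two vials stand in its end holes (y = +33 and -33 mm), feet 4 mm above its underside; the middle holes are empty. Top plate 33 mm up: lift a vial straight up 32 mm to clear it; play in the hole 2 mm.
- well_red: Single-well vial incubator, fixed to the table: flat grey foot 84 x 66 x 8 mm with a round red well body 47 mm in diameter, its rim 42 mm above the table. The round well, open at the top, is 32 mm wide and 30 mm deep, with a flat floor 12 mm above the table. Origin: on the well's axis, at table height; z up.
- well_yellow: Single-well vial incubator, fixed to the table: flat grey foot 84 x 66 x 8 mm with a round yellow well body 47 mm in diameter, its rim 42 mm above the table. The round well, open at the top, is 32 mm wide and 30 mm deep, with a flat floor 12 mm above the table. Origin: on the well's axis, at table height; z up.
- well_green: Single-well vial incubator, fixed to the table: flat grey foot 84 x 66 x 8 mm with a round green well body 47 mm in diameter, its rim 42 mm above the table. The round well, open at the top, is 32 mm wide and 30 mm deep, with a flat floor 12 mm above the table. Origin: on the well's axis, at table height; z up.
- dropper: Brown dropper bottle with a black teat, loose, 34 mm in diameter and 102 mm tall, standing among the racks and wells. Bystander: leave it alone. Origin: centre of its underside.

How it is judged:
By the outcome, as a careful person would: the job done as asked, in the order asked, and still so for the second after the job is handed in, with the robot touching nothing.
It also fails if it takes over 96 s, if anything falls off the work surface, if the arm or the gripper's body presses on something with over 40 N, if the wrist force passes 120 N, or if a joint passes its speed limit or range.

ROBOT

A 6-joint arm with a two-finger parallel gripper is mounted at the origin on a cart in front of the work surface, level with it; the furniture and walls round the work are solid. World frame = base frame: x ahead of the robot, y to its left, z up, the work surface at z = 0. Lengths are in mm, angles in rad, forces in N, time in s.
With the tool pointing down it reaches from about 200 to 875 mm from the base axis. Payload 3.4 kg.
Tool frame: the origin (TCP) lies on the centre line of the jaws, within the pads' length; the fingertips stand 14 mm ahead of it and the grasp point (between the pads) lies 5 mm behind it; z points along the fingers, y is the line along which they close (so a half turn about z gives the same grasp; the last joint's range is limited). The gripper opens to 94 mm and grips with 3 to 60 N. Pads are 16 mm wide; open, the fingers measure 119 mm over their backs; the gripper's body (75 mm by 177 mm) begins 78 mm behind the grasp point.
Start: joints at [1.164, 0.276, 1.505, -0, 1.361, -0.121], TCP at [162.124, 551.706, 219.493] pointing down, gripper open.
Joint ranges: [-2.89, 2.89], [-0.75, 2.08], [0.22, 2.7], [-1.18, 4.32], [0.11, 2.71], [-2.7, 2.7]. Speed limits (rad/s): [2.57, 2.57, 3.14, 3.14, 3.14, 3.14].

INTERFACE

Orientations are given as a unit quaternion [w, x, y, z].
In Python, from station import * gives the robot as it stands.
- The arm moves only by the tool jog_arm, never from a script. Its argument "targets" is a list of rows, each an object of numbers: "wx", "wy", "wz": the turn, a rotation vector about the tool's x, y, z in degrees; "dx", "dy", "dz": the shift along the tool's x, y, z in mm; "gripper": the opening, from -1 (shut) to 1 (fully open). In form: [{"wx": .., "wy": .., "wz": .., "dx": .., "dy": .., "dz": .., "gripper": ..}, ...]. A call has 1 to 20 rows; each row shifts and turns the commanded pose from where the row before left it, along the tool's axes as they then stand; what a row does not reach is not made up. A row lasts 1/12 s, in which the tool goes at most 41.7 mm and 7.16 degrees, less where a joint would pass 70% of its speed; a pose out of reach is approached as far as the arm can. A call with a gripper value outside its range is refused whole. The fingers move at their own pace and stop on an object; "squeeze" is the grip in N (left out, the last holds). Time passes only in rows, so rows that do not move let the fingers close. It gives the time, the measured TCP pose, the force, the opening and the grip force at its end, in the units of the state.
- get_obs(): the state, without advancing time (a new reading comes with each control period).
- read_camera(name): name is "scene" or "top" or "wrist"; returns (picture, depth): 480x640x3 uint8, red, green, blue; 480x640 float32, mm along the optical axis (not along the pixel's ray), 0 where there is no reading.
- camera_model(name): a dict with "fx", "fy", "cx", "cy" (pixels), "camera_from_world" (4x4, takes a point from world to camera coordinates); the wrist camera has in their place "hand_eye" (4x4, takes a point from camera to tool coordinates, whose origin is the TCP and whose axes are the flange's). Camera axes: x right, y up, looking along -z (the intrinsics and any distortion apply to the point x, -y, -z); pixel columns grow to the right and rows downward; lengths in mm; the calibration is good to about 2 mm. A picture is of the moment at which its call begins: read the wrist's pose just before it. camera_model takes no time and is no camera call.
- sign_off(): hands the job in; it is judged then, once.
The state is a dict: "time_s": time; "qpos": joint angles; "joint_vel": joint speeds; "joint_torque": joint torques, N m; "eef_pos": TCP position; "eef_rot": TCP orientation; "ft_force": force on the tool from outside, world axes, zero at the start; "ft_torque": the same for the moment, N m; "gripper_width": opening from 0.0 (shut) to 1.0 (fully open); "finger_force": force on a finger pad.
Only numpy, scipy, OpenCV 4.12 (cv2) and the standard library are available. Lean on these libraries where they do the work, as an engineer would, in place of code of your own. Each camera call takes 0.05 s, during which the arm holds its last target. There are 200 camera calls.

## Working session

There is one attempt and no reset: what is moved stays moved. The work goes in short steps, Python scripts to look and compute and a tool call to move; the robot and the scene stay as the last step left them, time stands still between calls to the robot, and variables do not carry over. Pictures are saved under pics/ and viewed, at most 14 in all, crops included, and the job is handed in when it is done.

Besides the shell and the picture viewer there is one more tool, called as name(argument=value, ...) on one line, values as JSON. jog_arm: Moves the arm, as the interface text tells. Its arguments: {"type":"object","properties":{"targets":{"type":"array","items":{"type":"object","properties":{"wx":{"type":"number"},"wy":{"type":"number"},"wz":{"type":"number"},"dx":{"type":"number"},"dy":{"type":"number"},"dz":{"type":"number"},"gripper":{"type":"number"}}}},"squeeze":{"type":"number"}},"required":["targets"]}

```bash
ls; mkdir -p pics; python3 - <<'E'
from station import *
import cv2,numpy as np
o=get_obs();print({k:np.round(v,3).tolist() for k,v in o.items()})
for n in("top","scene"):
    p,d=read_camera(n);cv2.imwrite(f"pics/{n}0.png",p[:,:,::-1]);np.savez(f"{n}0.npz",p=p,d=d)
    print(n,camera_model(n))
print(camera_model("wrist"))
E
```

```text
pics
{'time_s': 0.0, 'qpos': [1.164, 0.277, 1.506, -0.0, 1.361, -0.121], 'joint_vel': [0.002, 0.002, -0.001, -0.001, -0.002, 0.001], 'joint_torque': [0.002, -40.458, -23.721, 0.07, 0.035, -0.0], 'eef_pos': [161.896, 551.183, 218.645], 'eef_rot': [-0.0, 0.142, 0.99, -0.001], 'ft_force': [0.988, 0.743, -0.59], 'ft_torque': [-0.006, -0.032, -0.014], 'finger_force': 0.0, 'gripper_width': 0.997}
top {'fx': 598.7916042860838, 'fy': 598.7916042860838, 'cx': 317.1780327141968, 'cy': 244.27323588332047, 'camera_from_world': array([[ 7.00451365e-03, -9.99975468e-01,  1.13342044e-05,
         3.31643484e+00],
       [ 9.75053922e-01,  6.83246075e-03,  2.21862947e-01,
        -5.49877001e+02],
       [-2.21857582e-01, -1.54299058e-03,  9.75077860e-01,
        -1.35777557e+03],
       [ 0.00000000e+00,  0.00000000e+00,  0.00000000e+00,
         1.00000000e+00]])}
scene {'fx': 603.084008501001, 'fy': 603.084008501001, 'cx': 320.03530464836, 'cy': 240.5422419113975, 'camera_from_world': array([[ 7.72279536e-01, -6.35256586e-01,  5.77819315e-03,
        -3.95000421e+02],
       [ 4.64308236e-01,  5.70619262e-01,  6.77356273e-01,
        -2.72293492e+02],
       [-4.33592182e-01, -5.20425525e-01,  7.35632444e-01,
        -9.55637641e+02],
       [ 0.00000000e+00,  0.00000000e+00,  0.00000000e+00,
         1.00000000e+00]])}
{'fx': 332.9636674167782, 'fy': 332.9636674167782, 'cx': 325.99037392266735, 'cy': 237.5655397527552, 'hand_eye': array([[ 1.37999824e-05,  9.62347321e-01,  2.71822798e-01,
         7.95489244e+01],
       [ 9.99999866e-01,  1.27647914e-04, -5.02686346e-04,
        -5.36448710e-01],
       [-5.18456472e-04,  2.71822768e-01, -9.62347190e-01,
        -1.65434516e+02],
       [ 0.00000000e+00,  0.00000000e+00,  0.00000000e+00,
         1.00000000e+00]])}
```

View pics/top0.png

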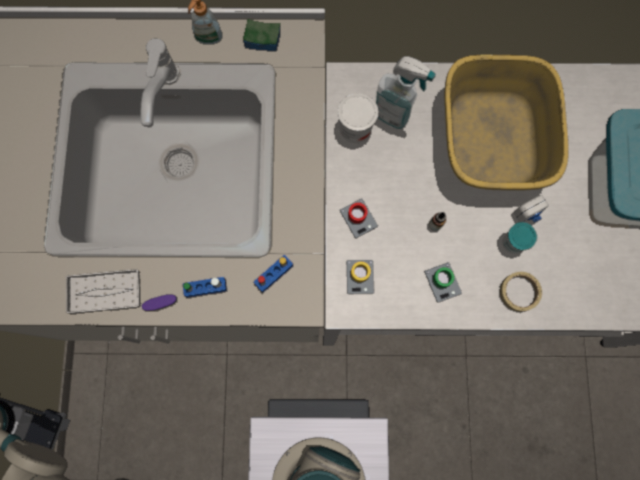

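View pics/scene0.png

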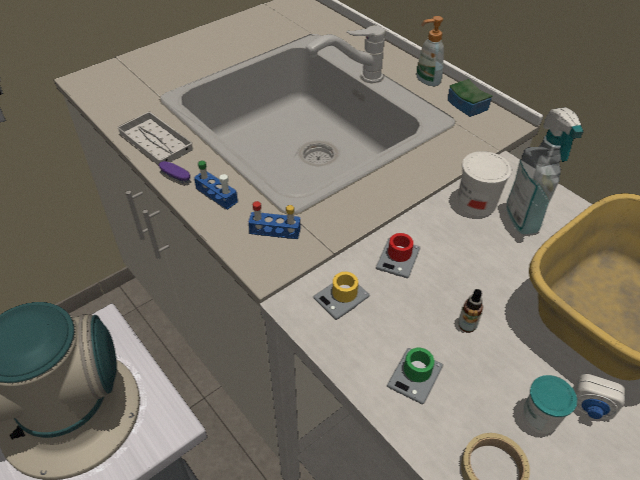

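Top view: the green cap is at about (187,287), white (215,282), red (262,280) and yellow (283,261). The wells are red (357,212), yellow (361,270) and green (443,278), and the dropper is at (438,220). Next I'll enlarge the crops to read these more closely.

```bash
python3 - <<'E'
import cv2,numpy as np
t=cv2.imread("pics/top0.png");s=cv2.imread("pics/scene0.png")
a=cv2.resize(t[248:302,170:300],(780,324),interpolation=cv2.INTER_CUBIC)
b=cv2.resize(t[195:305,335:465],(650,550),interpolation=cv2.INTER_CUBIC)[:,:]
cv2.imwrite("pics/ta.png",a);cv2.imwrite("pics/tb.png",b)
E
```

```text
(no output)
```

View pics/ta.png

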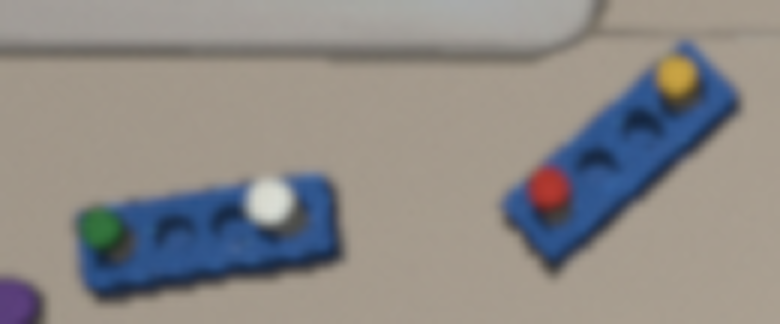

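View pics/tb.png

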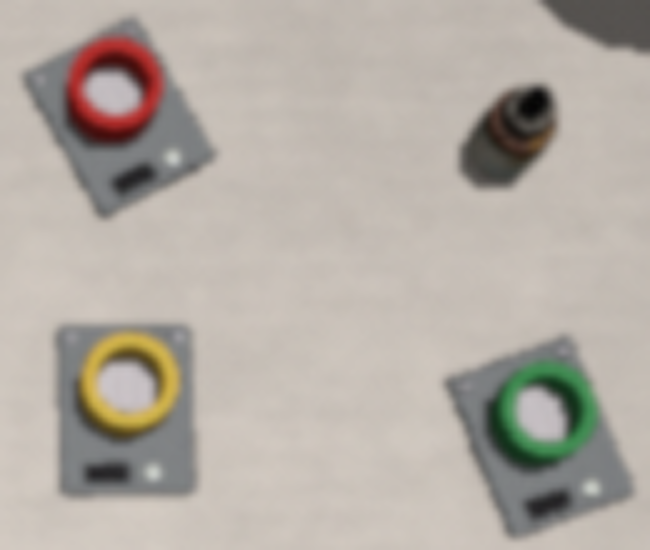

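Crop pixels. Caps: green (101,229), white (270,202), red (550,188), yellow (678,76). Well rims: red (115,88), yellow (130,383), green (546,410). Dropper teat: (535,103). I'll turn these into positions.

```bash
cat > h.py <<'E'
from station import *
import cv2,numpy as np
from scipy.spatial.transform import Rotation as R
def wcam():
    o=get_obs();m=camera_model("wrist");q=o["eef_rot"]
    T=np.eye(4);T[:3,:3]=R.from_quat([q[1],q[2],q[3],q[0]]).as_matrix();T[:3,3]=o["eef_pos"]
    return m,T@m["hand_eye"]
def ray(m,W,u,v,z):
    d=W[:3,:3]@[(u-m["cx"])/m["fx"],-(v-m["cy"])/m["fy"],-1]
    return W[:3,3]+d*(z-W[2,3])/d[2]
def tooff(p,o=None):
    o=o or get_obs();q=o["eef_rot"]
    return R.from_quat([q[1],q[2],q[3],q[0]]).inv().apply(np.asarray(p)-o["eef_pos"])
E
python3 - <<'E'
from h import *
m=camera_model("top");W=np.linalg.inv(m["camera_from_world"])
D=np.load("top0.npz")["d"]
for n,u,v,z in [("g",101,229,77),("w",270,202,77),("r",550,188,77),("y",678,76,77)]:
    u,v=170+(u+.5)/6-.5,248+(v+.5)/6-.5
    p=ray(m,W,u,v,z);dep=D[int(round(v)),int(round(u))];c=W@np.r_[(u-m["cx"])/m["fx"]*dep,-(v-m["cy"])/m["fy"]*dep,-dep,1];print(n,p.round(1),c.round(1))
for n,u,v,z in [("wr",115,88,42),("wy",130,383,42),("wg",546,410,42),("d",535,103,102)]:
    u,v=335+(u+.5)/5-.5,195+(v+.5)/5-.5
    print(n,ray(m,W,u,v,z).round(1))
o=get_obs();q=o["eef_rot"];print(R.from_quat([q[1],q[2],q[3],q[0]]).as_matrix().round(3))
E
```

```text
g [446.1 308.3  77. ] [444.9 306.6  84.7   1. ]
w [457.  243.7  77. ] [456.8 243.5  78.3   1. ]
r [463.3 136.   77. ] [463.7 136.3  74.1   1. ]
y [507.6  87.5  77. ] [508.6  87.8  72.4   1. ]
wr [635.1 -90.6  42. ]
wy [489.3 -96.6  42. ]
wg [ 477.7 -294.1   42. ]
d [ 612.1 -282.   102. ]
[[-0.959  0.282 -0.001]
 [ 0.282  0.959 -0.001]
 [ 0.    -0.002 -1.   ]]
```

jog_arm(targets=[{"wz": -5.5, "gripper": -0.1}, {"wz": -5.5}, {"wz": -5.4}, {"dx": -15, "dy": -20}, {"dx": -25, "dy": -34}, {"dx": -25, "dy": -34}, {"dx": -25, "dy": -34}, {"dx": -25, "dy": -34}, {"dx": -25, "dy": -34}, {"dx": -25, "dy": -34}, {"dx": -25, "dy": -34}, {"dx": -25, "dy": -34}, {"dx": -25, "dy": -34}, {"dx": -25, "dy": -34}, {"dx": -25, "dy": -34}, {"dx": -15, "dy": -20}, {}, {}, {}], squeeze=15)

```text
$.targets[0]: bad value
```

```bash
python3 - <<'E'
from h import *
o=get_obs();m,W=wcam();p,d=read_camera("wrist");np.savez("w1.npz",p=p,d=d,W=W)
cv2.imwrite("pics/w1.png",p[:,:,::-1]);print(o["eef_pos"],o["eef_rot"],o["qpos"],o["time_s"],o["gripper_width"])
E
```

```text
[161.90544146 551.24528778 218.72330204] [-2.19654018e-04  1.42401243e-01  9.89808696e-01 -7.63971366e-04] [ 1.16401453e+00  2.76510264e-01  1.50595681e+00  2.61217262e-05
  1.36071522e+00 -1.21013256e-01] 0.1 0.9955834746990558
```

View pics/w1.png

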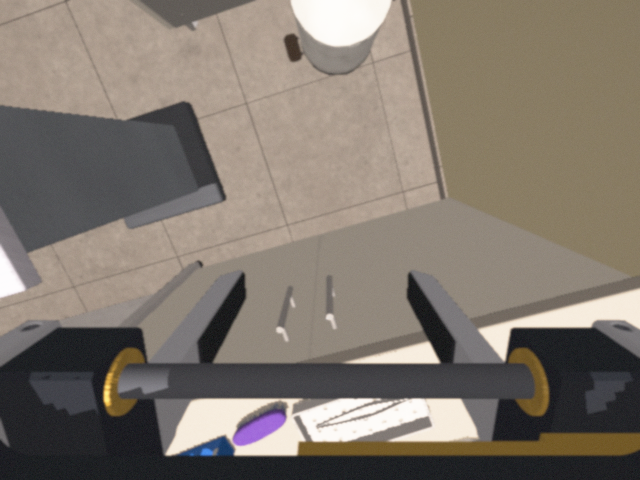

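The move was refused, so this wrist picture is still from the start pose. It shows the fingers at rows 270–360 and the green end of the rack at the bottom left. I'll resend the rows with every field filled in.

jog_arm(targets=[{"wx": 0, "wy": 0, "wz": -5.5, "dx": 0, "dy": 0, "dz": 0, "gripper": -0.1}, {"wx": 0, "wy": 0, "wz": -5.5, "dx": 0, "dy": 0, "dz": 0, "gripper": -0.1}, {"wx": 0, "wy": 0, "wz": -5.4, "dx": 0, "dy": 0, "dz": 0, "gripper": -0.1}, {"wx": 0, "wy": 0, "wz": 0, "dx": -25, "dy": -30, "dz": 0, "gripper": -0.1}, {"wx": 0, "wy": 0, "wz": 0, "dx": -25, "dy": -30, "dz": 0, "gripper": -0.1}, {"wx": 0, "wy": 0, "wz": 0, "dx": -25, "dy": -30, "dz": 0, "gripper": -0.1}, {"wx": 0, "wy": 0, "wz": 0, "dx": -25, "dy": -30, "dz": 0, "gripper": -0.1}, {"wx": 0, "wy": 0, "wz": 0, "dx": -25, "dy": -30, "dz": 0, "gripper": -0.1}, {"wx": 0, "wy": 0, "wz": 0, "dx": -25, "dy": -30, "dz": 0, "gripper": -0.1}, {"wx": 0, "wy": 0, "wz": 0, "dx": -25, "dy": -30, "dz": 0, "gripper": -0.1}, {"wx": 0, "wy": 0, "wz": 0, "dx": -25, "dy": -30, "dz": 0, "gripper": -0.1}, {"wx": 0, "wy": 0, "wz": 0, "dx": -25, "dy": -30, "dz": 0, "gripper": -0.1}, {"wx": 0, "wy": 0, "wz": 0, "dx": -25, "dy": -30, "dz": 0, "gripper": -0.1}, {"wx": 0, "wy": 0, "wz": 0, "dx": -25, "dy": -30, "dz": 0, "gripper": -0.1}, {"wx": 0, "wy": 0, "wz": 0, "dx": -25, "dy": -30, "dz": 0, "gripper": -0.1}, {"wx": 0, "wy": 0, "wz": 0, "dx": -25, "dy": -30, "dz": 0, "gripper": -0.1}, {"wx": 0, "wy": 0, "wz": 0, "dx": -20, "dy": -25, "dz": 0, "gripper": -0.1}, {"wx": 0, "wy": 0, "wz": 0, "dx": 0, "dy": 0, "dz": 0, "gripper": -0.1}, {"wx": 0, "wy": 0, "wz": 0, "dx": 0, "dy": 0, "dz": 0, "gripper": -0.1}], squeeze=15)

```text
time_s: 1.73
eef_pos: [507.9, 135.6, 218.9]
eef_rot: [-0.001, 0.001, 1.0, 0.0]
ft_force: [-0.3, 0.5, -1.0]
gripper_width: 0.452
finger_force: 0.0
```

```bash
python3 - <<'E'
from h import *
o=get_obs();m,W=wcam();p,d=read_camera("wrist");np.savez("w1.npz",p=p,d=d,W=W)
cv2.imwrite("pics/w2.png",p[:,:,::-1]);print(o["eef_pos"],o["eef_rot"],o["qpos"],o["time_s"],o["gripper_width"])
E
```

```text
[507.86156657 135.58919852 218.85184314] [-6.53111083e-04  1.46354721e-03  9.99998708e-01  1.26484768e-04] [ 1.28178686e-01  2.02584942e-01  1.60737686e+00  4.31878334e-04
  1.33289343e+00 -1.43979259e+00] 1.7333 0.4519090277252099
```

View pics/w2.png

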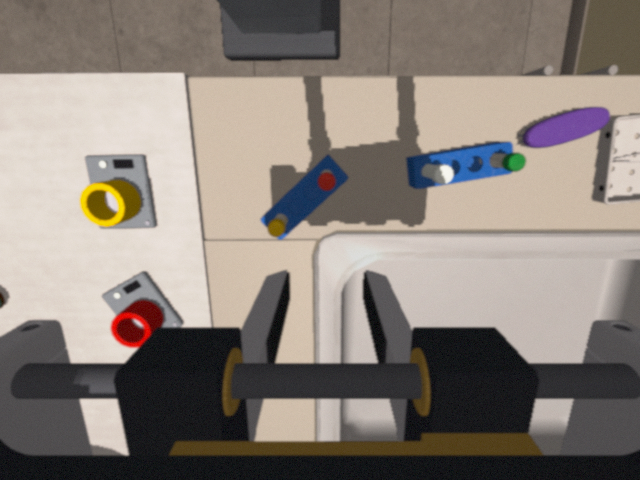

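The wrist view shows the red cap at (327,180), yellow (276,227), green (515,161) and white (444,173). The red rim is at about (137,322) and the yellow rim at (112,202).

```bash
python3 - <<'E'
from h import *
f=np.load("w1.npz");W=f["W"];m=camera_model("wrist")
for n,u,v,z in [("r",327,180,77),("y",276,227,77),("g",515,161,77),("w",444,173,77),("wr",137,322,42),("wy",110,203,42)]: print(n,ray(m,W,u,v,z).round(1))
p=f["p"];hsv=cv2.cvtColor(p,cv2.COLOR_RGB2HSV)
for n,u,v,h in [("r",327,180,(0,)),("y",276,227,(22,)),("g",515,161,(60,)),("wr",137,322,(0,)),("wy",110,203,(25,))]:
    H=hsv[...,0].astype(int);dh=np.minimum(abs(H-h[0]),180-abs(H-h[0]))
    k=((dh<12)&(hsv[...,1]>130)&(hsv[...,2]>60)).astype(np.uint8)
    N,L,S,C=cv2.connectedComponentsWithStats(k)
    i=min((i for i in range(1,N) if S[i,4]>40),key=lambda i:np.hypot(*(C[i]-[u,v])));
    print(n,C[i].round(1),S[i])
E
```

```text
r [460.1 136.4  77. ]
y [504.3  87.9  77. ]
g [443.7 305.9  77. ]
w [454.2 242.9  77. ]
wr [624.8 -82.2  42. ]
wy [486.7 -88.6  42. ]
r [326.2 181.1] [318 173  17  17 235]
y [276.2 227. ] [268 219  17  17 224]
g [513.9 161.7] [503 154  21  16 257]
wr [136.6 323.3] [ 111  300   52   48 1637]
wy [109.5 202.2] [  80  180   61   47 2000]
```

jog_arm(targets=[{"wx": 0, "wy": 0, "wz": 0, "dx": 23, "dy": 0.3, "dz": 10, "gripper": -0.1}, {"wx": 0, "wy": 0, "wz": 0, "dx": 23, "dy": 0.3, "dz": 20, "gripper": -0.1}, {"wx": 0, "wy": 0, "wz": 0, "dx": 0, "dy": 0, "dz": 25, "gripper": -0.1}, {"wx": 0, "wy": 0, "wz": 0, "dx": 0, "dy": 0, "dz": 25, "gripper": -0.1}, {"wx": 0, "wy": 0, "wz": 0, "dx": 0, "dy": 0, "dz": 25, "gripper": -0.1}, {"wx": 0, "wy": 0, "wz": 0, "dx": 0, "dy": 0, "dz": 20, "gripper": -0.1}, {"wx": 0, "wy": 0, "wz": 0, "dx": 0, "dy": 0, "dz": 0, "gripper": -0.1}, {"wx": 0, "wy": 0, "wz": 0, "dx": 0, "dy": 0, "dz": 0, "gripper": -0.1}], squeeze=20)

```text
time_s: 2.45
eef_pos: [459.7, 138.4, 94.1]
eef_rot: [-0.001, -0.001, 1.0, 0.0]
ft_force: [-0.5, -0.0, 0.4]
gripper_width: 0.452
finger_force: 0.0
```

```bash
python3 - <<'E'
from h import *
o=get_obs();m,W=wcam();p,d=read_camera("wrist");np.savez("w2.npz",p=p,d=d,W=W)
cv2.imwrite("pics/w3.png",p[:,:,::-1]);print(o["eef_pos"],o["eef_rot"])
hsv=cv2.cvtColor(p,cv2.COLOR_RGB2HSV);H=hsv[...,0].astype(int)
k=((np.minimum(H,180-H)<10)&(hsv[...,1]>130)&(hsv[...,2]>60)).astype(np.uint8)
N,L,S,C=cv2.connectedComponentsWithStats(k)
for i in range(1,N):
    if S[i,4]>100:print(C[i],S[i],ray(m,W,*C[i],77).round(1))
E
```

```text
[459.69521654 138.4398245   94.11073353] [-1.26164007e-03 -1.12436812e-03  9.99998572e-01  1.66617140e-05]
[321.47266881 282.914791  ] [309 269  26  29 622] [459.5 135.4  77. ]
[ 93.04303797 429.13417722] [ 84 412  19  37 395] [567.  -19.8  77. ]
```

View pics/w3.png

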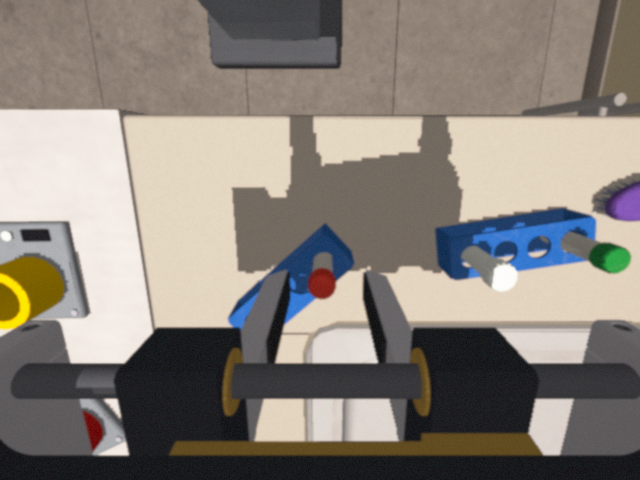

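The red cap is at (321,283), between the fingertips (mid-line about column 326), so I'm about 3 mm off in y. I'll correct that, descend, grip and lift a little.

jog_arm(targets=[{"wx": 0, "wy": 0, "wz": 0, "dx": -1, "dy": -2.5, "dz": 10, "gripper": -0.1}, {"wx": 0, "wy": 0, "wz": 0, "dx": 0, "dy": 0, "dz": 18, "gripper": -0.1}, {"wx": 0, "wy": 0, "wz": 0, "dx": 0, "dy": 0, "dz": 0, "gripper": -0.1}, {"wx": 0, "wy": 0, "wz": 0, "dx": 0, "dy": 0, "dz": 0, "gripper": -1}, {"wx": 0, "wy": 0, "wz": 0, "dx": 0, "dy": 0, "dz": 0, "gripper": -1}, {"wx": 0, "wy": 0, "wz": 0, "dx": 0, "dy": 0, "dz": 0, "gripper": -1}, {"wx": 0, "wy": 0, "wz": 0, "dx": 0, "dy": 0, "dz": 0, "gripper": -1}, {"wx": 0, "wy": 0, "wz": 0, "dx": 0, "dy": 0, "dz": 0, "gripper": -1}, {"wx": 0, "wy": 0, "wz": 0, "dx": 0, "dy": 0, "dz": 0, "gripper": -1}, {"wx": 0, "wy": 0, "wz": 0, "dx": 0, "dy": 0, "dz": 0, "gripper": -1}], squeeze=15)

```text
time_s: 3.33
eef_pos: [463.2, 135.1, 67.3]
eef_rot: [0.001, -0.0, 1.0, 0.0]
ft_force: [0.9, -0.0, 5.3]
gripper_width: 0.178
finger_force: 15.0
```

Gripped: the opening is 16.7 mm, which matches the cap. Next I lift straight up and carry it to the red well.

jog_arm(targets=[{"wx": 0, "wy": 0, "wz": 0, "dx": 0, "dy": 0, "dz": -10, "gripper": -1}, {"wx": 0, "wy": 0, "wz": 0, "dx": 0, "dy": 0, "dz": -18, "gripper": -1}, {"wx": 0, "wy": 0, "wz": 0, "dx": 0, "dy": 0, "dz": -20, "gripper": -1}, {"wx": 0, "wy": 0, "wz": 0, "dx": 0, "dy": 0, "dz": -20, "gripper": -1}, {"wx": 0, "wy": 0, "wz": 0, "dx": 0, "dy": 0, "dz": -15, "gripper": -1}, {"wx": 0, "wy": 0, "wz": 0, "dx": -8, "dy": -10, "dz": 0, "gripper": -1}, {"wx": 0, "wy": 0, "wz": 0, "dx": -16, "dy": -21, "dz": 0, "gripper": -1}, {"wx": 0, "wy": 0, "wz": 0, "dx": -17, "dy": -23, "dz": 0, "gripper": -1}, {"wx": 0, "wy": 0, "wz": 0, "dx": -17, "dy": -23, "dz": 0, "gripper": -1}, {"wx": 0, "wy": 0, "wz": 0, "dx": -17, "dy": -23, "dz": 0, "gripper": -1}, {"wx": 0, "wy": 0, "wz": 0, "dx": -17, "dy": -23, "dz": 0, "gripper": -1}, {"wx": 0, "wy": 0, "wz": 0, "dx": -17, "dy": -23, "dz": 0, "gripper": -1}, {"wx": 0, "wy": 0, "wz": 0, "dx": -17, "dy": -23, "dz": 0, "gripper": -1}, {"wx": 0, "wy": 0, "wz": 0, "dx": -17, "dy": -23, "dz": 0, "gripper": -1}, {"wx": 0, "wy": 0, "wz": 0, "dx": -17, "dy": -20, "dz": 0, "gripper": -1}, {"wx": 0, "wy": 0, "wz": 0, "dx": -9, "dy": -11, "dz": 0, "gripper": -1}, {"wx": 0, "wy": 0, "wz": 0, "dx": 0, "dy": 0, "dz": 0, "gripper": -1}, {"wx": 0, "wy": 0, "wz": 0, "dx": 0, "dy": 0, "dz": 0, "gripper": -1}, {"wx": 0, "wy": 0, "wz": 0, "dx": 0, "dy": 0, "dz": 0, "gripper": -1}], squeeze=15)

```text
time_s: 4.92
eef_pos: [630.1, -87.0, 148.7]
eef_rot: [-0.001, -0.0, 1.0, 0.001]
ft_force: [-0.7, -0.3, 0.2]
gripper_width: 0.177
finger_force: 15.0
```

```bash
cat >> h.py <<'E'
def look(name):
    o=get_obs();m,W=wcam();p,d=read_camera("wrist");np.savez(name+".npz",p=p,d=d,W=W)
    cv2.imwrite(f"pics/{name}.png",p[:,:,::-1]);print(o["eef_pos"].round(1),o["eef_rot"].round(4),o["qpos"].round(2))
E
python3 -c "from h import *;look('w4')"
```

```text
[630.1 -87.  148.7] [-1.2e-03 -4.0e-04  1.0e+00  7.0e-04] [-0.25  0.41  1.48  0.    1.26 -1.82]
```

View pics/w4.png

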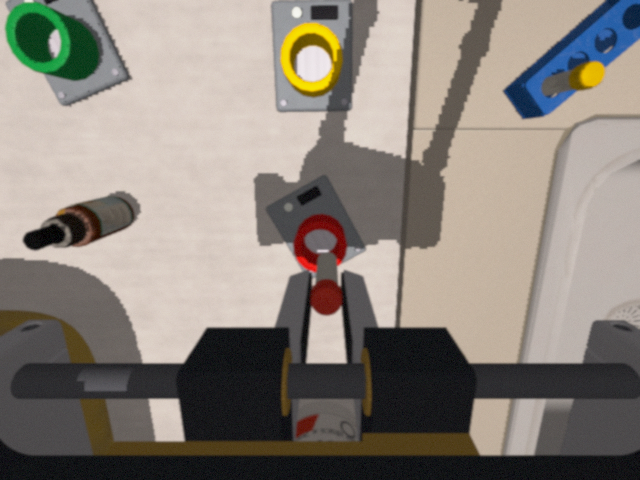

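This view takes in all three wells, with the red vial hanging just in front of the red well at (320,242). I'll enlarge the rims to read them.

```bash
python3 - <<'E'
import cv2,numpy as np
p=cv2.imread("pics/w4.png")
f=lambda a:cv2.resize(a,None,fx=4,fy=4,interpolation=cv2.INTER_CUBIC)
out=np.hstack([f(p[200:340,288:353]),f(p[10:150,275:350])[:,:300],f(p[0:140,0:60])])
cv2.imwrite("pics/c4.png",out);print(out.shape)
E
```

```text
(560, 800, 3)
```

View pics/c4.png

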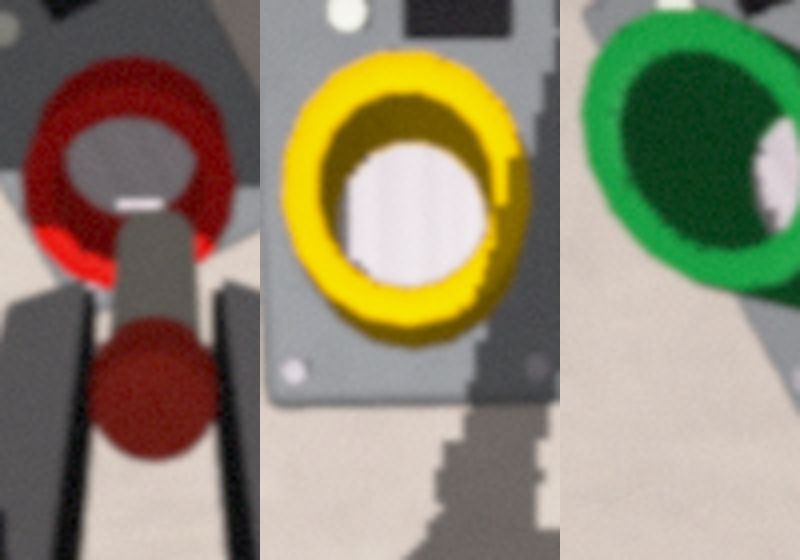

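```bash
python3 - <<'E'
from h import *
f=np.load("w4.npz");W=f["W"];m=camera_model("wrist")
for n,u,v in[("wr",320.2,246.8),("wy",311.4,56.9),("wg",38,38.5)]:
    c=ray(m,W,u,v,42);print(n,c.round(1))
    a=np.linspace(0,6.28,60);P=np.c_[c[0]+23.5*np.cos(a),c[1]+23.5*np.sin(a),0*a+42,0*a+1]@np.linalg.inv(W).T
    U=m["cx"]-m["fx"]*P[:,0]/P[:,2];V=m["cy"]+m["fy"]*P[:,1]/P[:,2];print(U.min(),U.max(),V.min(),V.max())
# vial cap & foot
print(ray(m,W,288+155/4,200+390/4,158).round(1))
E
```

```text
wr [635.3 -92.1  42. ]
292.73373261089637 347.6518838630632 220.01070754966432 272.45818907138784
wy [488.7 -98.   42. ]
279.4977523873014 343.27104692562347 20.653701173263613 91.36633641075358
wg [ 476.9 -296.5   42. ]
4.525911794045044 71.06559462591551 1.2085003954131253 73.93297890556963
[626.5 -86.9 158. ]
```

Both estimates agree to within 2 mm: red (635.3,-91.5), yellow (489,-97.3), green (477.3,-295.3). Now I lower the red vial.

jog_arm(targets=[{"wx": 0, "wy": 0, "wz": 0, "dx": -7, "dy": -4.5, "dz": 0, "gripper": -1}, {"wx": 0, "wy": 0, "wz": 0, "dx": 0, "dy": 0, "dz": 12, "gripper": -1}, {"wx": 0, "wy": 0, "wz": 0, "dx": 0, "dy": 0, "dz": 15, "gripper": -1}, {"wx": 0, "wy": 0, "wz": 0, "dx": 0, "dy": 0, "dz": 15, "gripper": -1}, {"wx": 0, "wy": 0, "wz": 0, "dx": 0, "dy": 0, "dz": 15, "gripper": -1}, {"wx": 0, "wy": 0, "wz": 0, "dx": 0, "dy": 0, "dz": 10, "gripper": -1}, {"wx": 0, "wy": 0, "wz": 0, "dx": 0, "dy": 0, "dz": 6, "gripper": -1}, {"wx": 0, "wy": 0, "wz": 0, "dx": 0, "dy": 0, "dz": 4, "gripper": -1}, {"wx": 0, "wy": 0, "wz": 0, "dx": 0, "dy": 0, "dz": 0, "gripper": -1}, {"wx": 0, "wy": 0, "wz": 0, "dx": 0, "dy": 0, "dz": 0, "gripper": -1}], squeeze=15)

```text
time_s: 5.8
eef_pos: [638.8, -92.4, 73.0]
eef_rot: [0.0, -0.0, 1.0, -0.0]
ft_force: [0.3, 0.2, 0.4]
gripper_width: 0.177
finger_force: 15.0
```

jog_arm(targets=[{"wx": 0, "wy": 0, "wz": 0, "dx": 0, "dy": 0, "dz": 1.5, "gripper": -1}, {"wx": 0, "wy": 0, "wz": 0, "dx": 0, "dy": 0, "dz": 0, "gripper": -1}, {"wx": 0, "wy": 0, "wz": 0, "dx": 0, "dy": 0, "dz": 0, "gripper": -1}], squeeze=15)

```text
time_s: 6.05
eef_pos: [638.7, -92.6, 71.5]
eef_rot: [0.0, -0.0, 1.0, -0.0]
ft_force: [-0.2, -0.1, 0.4]
gripper_width: 0.18
finger_force: 15.0
```

```bash
python3 -c "from h import *;look('w5')"
```

```text
[638.7 -92.6  71.5] [ 5.e-04 -2.e-04  1.e+00 -1.e-04] [-0.25  0.49  1.56  0.    1.1  -1.82]
```

View pics/w5.png

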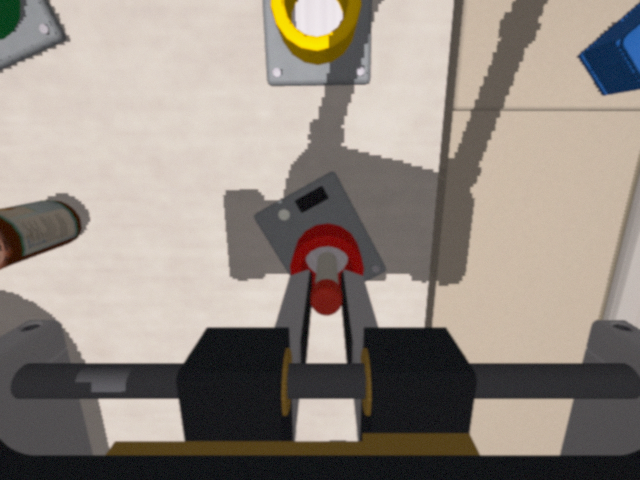

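The vial stands inside the red well, with its body entering the hole at (325,262). I'll lower the last millimetre, release and rise.

jog_arm(targets=[{"wx": 0, "wy": 0, "wz": 0, "dx": 0, "dy": 0, "dz": 1, "gripper": -1}, {"wx": 0, "wy": 0, "wz": 0, "dx": 0, "dy": 0, "dz": 0, "gripper": -1}, {"wx": 0, "wy": 0, "wz": 0, "dx": 0, "dy": 0, "dz": 0, "gripper": -0.5}, {"wx": 0, "wy": 0, "wz": 0, "dx": 0, "dy": 0, "dz": 0, "gripper": -0.3}, {"wx": 0, "wy": 0, "wz": 0, "dx": 0, "dy": 0, "dz": 0, "gripper": -0.1}, {"wx": 0, "wy": 0, "wz": 0, "dx": 0, "dy": 0, "dz": 0, "gripper": -0.1}, {"wx": 0, "wy": 0, "wz": 0, "dx": 0, "dy": 0, "dz": 0, "gripper": -0.1}, {"wx": 0, "wy": 0, "wz": 0, "dx": 0, "dy": 0, "dz": -10, "gripper": -0.1}, {"wx": 0, "wy": 0, "wz": 0, "dx": 0, "dy": 0, "dz": -20, "gripper": -0.1}, {"wx": 0, "wy": 0, "wz": 0, "dx": 0, "dy": 0, "dz": -25, "gripper": -0.1}, {"wx": 0, "wy": 0, "wz": 0, "dx": 0, "dy": 0, "dz": -25, "gripper": -0.1}, {"wx": 0, "wy": 0, "wz": 0, "dx": 0, "dy": 0, "dz": 0, "gripper": -0.1}, {"wx": 0, "wy": 0, "wz": 0, "dx": 0, "dy": 0, "dz": 0, "gripper": -0.1}], squeeze=15)

```text
time_s: 7.18
eef_pos: [639.5, -92.7, 152.1]
eef_rot: [0.002, -0.0, 1.0, -0.0]
ft_force: [0.1, 0.6, 0.0]
gripper_width: 0.45
finger_force: 0.0
```

```bash
python3 - <<'E'
from h import *
look('w6');f=np.load("w6.npz");p,W=f["p"],f["W"];m=camera_model("wrist")
hsv=cv2.cvtColor(p,cv2.COLOR_RGB2HSV);H=hsv[...,0].astype(int)
k=((np.minimum(H,180-H)<10)&(hsv[...,1]>130)&(hsv[...,2]>60)).astype(np.uint8)
N,L,S,C=cv2.connectedComponentsWithStats(k)
for i in range(1,N):
    if S[i,4]>100:print(C[i],S[i],ray(m,W,*C[i],80).round(1))
cv2.imwrite("pics/c6.png",cv2.resize(p[190:330,220:430,::-1],None,fx=3,fy=3))
E
```

```text
[639.5 -92.7 152.1] [ 2.e-03 -2.e-04  1.e+00 -5.e-04] [-0.25  0.42  1.45  0.    1.26 -1.82]
[326.72555746 231.42824471] [ 300  202   54   57 1749] [622.5 -92.6  80. ]
[307.83188406 414.78550725] [295 403  28  27 345] [ 788.5 -108.9   80. ]
```

View pics/c6.png

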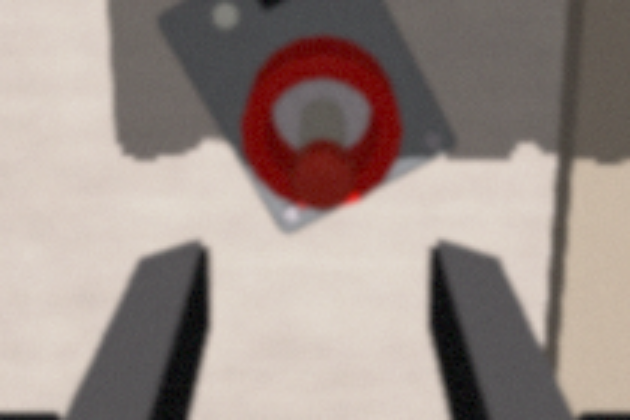

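The red vial stands in its well, with its cap at crop (324,173). Next is yellow.

jog_arm(targets=[{"wx": 0, "wy": 0, "wz": 0, "dx": 7, "dy": 10, "dz": 0, "gripper": -0.1}, {"wx": 0, "wy": 0, "wz": 0, "dx": 15, "dy": 20, "dz": 0, "gripper": -0.1}, {"wx": 0, "wy": 0, "wz": 0, "dx": 15, "dy": 20, "dz": 0, "gripper": -0.1}, {"wx": 0, "wy": 0, "wz": 0, "dx": 15, "dy": 20, "dz": 0, "gripper": -0.1}, {"wx": 0, "wy": 0, "wz": 0, "dx": 15, "dy": 20, "dz": 0, "gripper": -0.1}, {"wx": 0, "wy": 0, "wz": 0, "dx": 15, "dy": 20, "dz": 0, "gripper": -0.1}, {"wx": 0, "wy": 0, "wz": 0, "dx": 15, "dy": 20, "dz": 0, "gripper": -0.1}, {"wx": 0, "wy": 0, "wz": 0, "dx": 15, "dy": 20, "dz": 0, "gripper": -0.1}, {"wx": 0, "wy": 0, "wz": 0, "dx": 15, "dy": 20, "dz": 0, "gripper": -0.1}, {"wx": 0, "wy": 0, "wz": 0, "dx": 7, "dy": 10, "dz": 0, "gripper": -0.1}, {"wx": 0, "wy": 0, "wz": 0, "dx": 0, "dy": 0, "dz": 18, "gripper": -0.1}, {"wx": 0, "wy": 0, "wz": 0, "dx": 0, "dy": 0, "dz": 20, "gripper": -0.1}, {"wx": 0, "wy": 0, "wz": 0, "dx": 0, "dy": 0, "dz": 20, "gripper": -0.1}, {"wx": 0, "wy": 0, "wz": 0, "dx": 0, "dy": 0, "dz": 0, "gripper": -0.1}, {"wx": 0, "wy": 0, "wz": 0, "dx": 0, "dy": 0, "dz": 0, "gripper": -0.1}, {"wx": 0, "wy": 0, "wz": 0, "dx": 0, "dy": 0, "dz": 0, "gripper": -0.1}], squeeze=15)

```text
time_s: 8.57
eef_pos: [504.6, 87.4, 92.2]
eef_rot: [0.0, -0.0, 1.0, 0.0]
ft_force: [-0.0, 0.3, -0.5]
gripper_width: 0.45
finger_force: 0.0
```

```bash
cat >> h.py <<'E'
def seg(name,h,z):
    look(name);f=np.load(name+".npz");p,W=f["p"],f["W"];m=camera_model("wrist")
    hsv=cv2.cvtColor(p,cv2.COLOR_RGB2HSV);H=abs(hsv[...,0].astype(int)-h)
    k=((np.minimum(H,180-H)<12)&(hsv[...,1]>130)&(hsv[...,2]>60)).astype(np.uint8)
    N,L,S,C=cv2.connectedComponentsWithStats(k)
    for i in range(1,N):
        if S[i,4]>100:print(C[i].round(1),S[i],ray(m,W,*C[i],z).round(1))
E
python3 -c "from h import *;seg('w7',22,77)"
```

```text
[504.6  87.4  92.2] [ 1.e-04 -2.e-04  1.e+00  0.e+00] [ 0.04  0.29  1.83  0.    1.02 -1.54]
[ 65.8 235.5] [  18  201   98   72 5160] [474.9 -59.3  77. ]
[325.3 283. ] [312 268  27  31 644] [503.7  86.7  77. ]
[229.8 382.6] [222 348  20  68 703] [572.9  25.3  77. ]
[422.2 382.6] [411 348  20  68 704] [572.9 149.   77. ]
[374.2 446.2] [ 170  433  371   23 5673] [624.6 120.2  77. ]
```

jog_arm(targets=[{"wx": 0, "wy": 0, "wz": 0, "dx": 0, "dy": -0.5, "dz": 10, "gripper": -0.1}, {"wx": 0, "wy": 0, "wz": 0, "dx": 0, "dy": 0, "dz": 15, "gripper": -0.1}, {"wx": 0, "wy": 0, "wz": 0, "dx": 0, "dy": 0, "dz": 0, "gripper": -0.1}, {"wx": 0, "wy": 0, "wz": 0, "dx": 0, "dy": 0, "dz": 0, "gripper": -1}, {"wx": 0, "wy": 0, "wz": 0, "dx": 0, "dy": 0, "dz": 0, "gripper": -1}, {"wx": 0, "wy": 0, "wz": 0, "dx": 0, "dy": 0, "dz": 0, "gripper": -1}, {"wx": 0, "wy": 0, "wz": 0, "dx": 0, "dy": 0, "dz": 0, "gripper": -1}, {"wx": 0, "wy": 0, "wz": 0, "dx": 0, "dy": 0, "dz": 0, "gripper": -1}, {"wx": 0, "wy": 0, "wz": 0, "dx": 0, "dy": 0, "dz": 0, "gripper": -1}, {"wx": 0, "wy": 0, "wz": 0, "dx": 0, "dy": 0, "dz": 0, "gripper": -1}], squeeze=15)

```text
time_s: 9.45
eef_pos: [504.9, 87.0, 67.5]
eef_rot: [0.001, -0.0, 1.0, 0.0]
ft_force: [-0.9, -1.3, 4.1]
gripper_width: 0.176
finger_force: 15.0
```

jog_arm(targets=[{"wx": 0, "wy": 0, "wz": 0, "dx": 0, "dy": 0, "dz": -10, "gripper": -1}, {"wx": 0, "wy": 0, "wz": 0, "dx": 0, "dy": 0, "dz": -18, "gripper": -1}, {"wx": 0, "wy": 0, "wz": 0, "dx": 0, "dy": 0, "dz": -20, "gripper": -1}, {"wx": 0, "wy": 0, "wz": 0, "dx": 0, "dy": 0, "dz": -20, "gripper": -1}, {"wx": 0, "wy": 0, "wz": 0, "dx": 0, "dy": 0, "dz": -12, "gripper": -1}, {"wx": 0, "wy": 0, "wz": 0, "dx": 1, "dy": -12, "dz": 0, "gripper": -1}, {"wx": 0, "wy": 0, "wz": 0, "dx": 2, "dy": -20, "dz": 0, "gripper": -1}, {"wx": 0, "wy": 0, "wz": 0, "dx": 2, "dy": -20, "dz": 0, "gripper": -1}, {"wx": 0, "wy": 0, "wz": 0, "dx": 2, "dy": -20, "dz": 0, "gripper": -1}, {"wx": 0, "wy": 0, "wz": 0, "dx": 2, "dy": -20, "dz": 0, "gripper": -1}, {"wx": 0, "wy": 0, "wz": 0, "dx": 2, "dy": -20, "dz": 0, "gripper": -1}, {"wx": 0, "wy": 0, "wz": 0, "dx": 2, "dy": -20, "dz": 0, "gripper": -1}, {"wx": 0, "wy": 0, "wz": 0, "dx": 1, "dy": -20, "dz": 0, "gripper": -1}, {"wx": 0, "wy": 0, "wz": 0, "dx": 1, "dy": -20, "dz": 0, "gripper": -1}, {"wx": 0, "wy": 0, "wz": 0, "dx": 0, "dy": -12, "dz": 0, "gripper": -1}, {"wx": 0, "wy": 0, "wz": 0, "dx": 0, "dy": 0, "dz": 0, "gripper": -1}, {"wx": 0, "wy": 0, "wz": 0, "dx": 0, "dy": 0, "dz": 0, "gripper": -1}, {"wx": 0, "wy": 0, "wz": 0, "dx": 0, "dy": 0, "dz": 0, "gripper": -1}], squeeze=15)

```text
time_s: 10.95
eef_pos: [489.0, -96.4, 146.7]
eef_rot: [-0.0, -0.0, 1.0, 0.001]
ft_force: [0.4, 0.9, -0.0]
gripper_width: 0.178
finger_force: 15.0
```

```bash
python3 -c "
from h import *;seg('w8',22,157)
p=cv2.imread('pics/w8.png');g=p[:,:130];q=p[180:330,230:430]
a=cv2.resize(q,None,fx=2.6,fy=2.6,interpolation=2);b=cv2.resize(p[150:300,0:100],None,fx=2.6,fy=2.6,interpolation=2)
cv2.imwrite('pics/c8.png',np.hstack([a,b]))"
```

```text
[489.  -96.4 146.7] [-4.e-04 -2.e-04  1.e+00  5.e-04] [-0.33  0.22  1.78  0.    1.15 -1.91]
[324.  235.4] [ 297  208   55   57 1668] [452.1 -97.7 157. ]
[325.9 301.3] [310 284  33  35 889] [487.1 -96.8 157. ]
[285.  383.1] [281 348  10  68 411] [ 536.7 -119.4  157. ]
[367.  383.2] [362 348  10  68 414] [536.8 -74.1 157. ]
[299.4 446.2] [  89  430  389   25 5973] [ 580.6 -112.4  157. ]
```

View pics/c8.png

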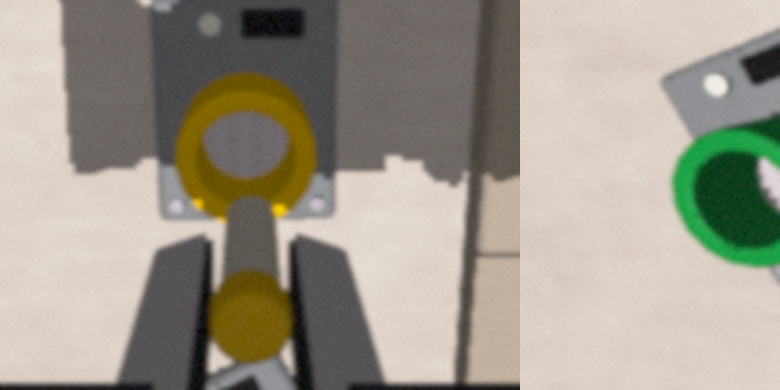

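The vial hangs in line with the yellow well, whose rim centre is at about (324.6,238), within 2 mm of the estimate. I'll lower it.

jog_arm(targets=[{"wx": 0, "wy": 0, "wz": 0, "dx": 0, "dy": -0.8, "dz": 12, "gripper": -1}, {"wx": 0, "wy": 0, "wz": 0, "dx": 0, "dy": 0, "dz": 15, "gripper": -1}, {"wx": 0, "wy": 0, "wz": 0, "dx": 0, "dy": 0, "dz": 15, "gripper": -1}, {"wx": 0, "wy": 0, "wz": 0, "dx": 0, "dy": 0, "dz": 15, "gripper": -1}, {"wx": 0, "wy": 0, "wz": 0, "dx": 0, "dy": 0, "dz": 8, "gripper": -1}, {"wx": 0, "wy": 0, "wz": 0, "dx": 0, "dy": 0, "dz": 6, "gripper": -1}, {"wx": 0, "wy": 0, "wz": 0, "dx": 0, "dy": 0, "dz": 4, "gripper": -1}, {"wx": 0, "wy": 0, "wz": 0, "dx": 0, "dy": 0, "dz": 0, "gripper": -1}, {"wx": 0, "wy": 0, "wz": 0, "dx": 0, "dy": 0, "dz": 0, "gripper": -1}], squeeze=15)

```text
time_s: 11.75
eef_pos: [489.8, -97.8, 72.3]
eef_rot: [0.0, -0.0, 1.0, -0.0]
ft_force: [-0.0, -0.4, -0.3]
gripper_width: 0.176
finger_force: 15.0
```

jog_arm(targets=[{"wx": 0, "wy": 0, "wz": 0, "dx": 0, "dy": 0, "dz": 1.5, "gripper": -1}, {"wx": 0, "wy": 0, "wz": 0, "dx": 0, "dy": 0, "dz": 0, "gripper": -1}, {"wx": 0, "wy": 0, "wz": 0, "dx": 0, "dy": 0, "dz": 0, "gripper": -0.5}, {"wx": 0, "wy": 0, "wz": 0, "dx": 0, "dy": 0, "dz": 0, "gripper": -0.3}, {"wx": 0, "wy": 0, "wz": 0, "dx": 0, "dy": 0, "dz": 0, "gripper": -0.1}, {"wx": 0, "wy": 0, "wz": 0, "dx": 0, "dy": 0, "dz": 0, "gripper": -0.1}, {"wx": 0, "wy": 0, "wz": 0, "dx": 0, "dy": 0, "dz": 0, "gripper": -0.1}, {"wx": 0, "wy": 0, "wz": 0, "dx": 0, "dy": 0, "dz": -10, "gripper": -0.1}, {"wx": 0, "wy": 0, "wz": 0, "dx": 0, "dy": 0, "dz": -20, "gripper": -0.1}, {"wx": 0, "wy": 0, "wz": 0, "dx": 0, "dy": 0, "dz": -25, "gripper": -0.1}, {"wx": 0, "wy": 0, "wz": 0, "dx": 0, "dy": 0, "dz": -25, "gripper": -0.1}, {"wx": 0, "wy": 0, "wz": 0, "dx": 0, "dy": 0, "dz": 0, "gripper": -0.1}, {"wx": 0, "wy": 0, "wz": 0, "dx": 0, "dy": 0, "dz": 0, "gripper": -0.1}], squeeze=15)

```text
time_s: 12.83
eef_pos: [490.3, -98.1, 151.6]
eef_rot: [0.002, -0.0, 1.0, -0.0]
ft_force: [-0.0, -0.4, -0.4]
gripper_width: 0.447
finger_force: 0.0
```

```bash
python3 - <<'E'
from h import *
seg('w9',22,80)
f=np.load("w9.npz");d,W=f["d"],f["W"];m=camera_model("wrist")
# depth points above the rim around the yellow well -> vial axis
v,u=np.mgrid[0:480,0:640];P=np.stack([(u-m["cx"])/m["fx"]*d,-(v-m["cy"])/m["fy"]*d,-d,np.ones_like(d)],-1)@W.T
s=(abs(P[...,0]-489)<30)&(abs(P[...,1]+97)<30)&(d>0)
for a,b in[(50,64),(76,90)]:
    k=s&(P[...,2]>a)&(P[...,2]<b);print(a,b,k.sum(),P[k].mean(0).round(1),P[k].max(0).round(1))
E
```

```text
[490.3 -98.1 151.6] [ 1.6e-03 -2.0e-04  1.0e+00 -5.0e-04] [-0.34  0.21  1.77  0.    1.15 -1.91]
[326.4 234.1] [ 300  205   54   58 1798] [475.2 -98.2  80. ]
[229.8 382.5] [222 348  20  68 678] [ 605.3 -179.7   80. ]
[422.1 382.7] [411 348  20  68 679] [605.4 -17.2  80. ]
[103.9 440.9] [ 87 422  40  33 802] [ 667.6 -297.5   80. ]
[374.2 446.3] [ 170  433  371   22 5580] [673.5 -55.   80. ]
50 64 68 [485.7 -98.6  56.6   1. ] [490.6 -91.8  64.    1. ]
76 90 372 [490.4 -98.5  79.9   1. ] [499.  -90.1  81.9   1. ]
```

The yellow vial is upright with its cap top at z = 80, so it is fully seated. Now green.

jog_arm(targets=[{"wx": 0, "wy": 0, "wz": 0, "dx": 1.8, "dy": 15, "dz": 0, "gripper": -0.25}, {"wx": 0, "wy": 0, "wz": 0, "dx": 3.5, "dy": 31, "dz": 0, "gripper": -0.25}, {"wx": 0, "wy": 0, "wz": 0, "dx": 3.5, "dy": 31, "dz": 0, "gripper": -0.25}, {"wx": 0, "wy": 0, "wz": 0, "dx": 3.5, "dy": 31, "dz": 0, "gripper": -0.25}, {"wx": 0, "wy": 0, "wz": 0, "dx": 3.5, "dy": 31, "dz": 0, "gripper": -0.25}, {"wx": 0, "wy": 0, "wz": 0, "dx": 3.5, "dy": 31, "dz": 0, "gripper": -0.25}, {"wx": 0, "wy": 0, "wz": 0, "dx": 3.5, "dy": 31, "dz": 0, "gripper": -0.25}, {"wx": 0, "wy": 0, "wz": 0, "dx": 3.5, "dy": 31, "dz": 0, "gripper": -0.25}, {"wx": 0, "wy": 0, "wz": 0, "dx": 3.5, "dy": 31, "dz": 0, "gripper": -0.25}, {"wx": 0, "wy": 0, "wz": 0, "dx": 3.5, "dy": 31, "dz": 0, "gripper": -0.25}, {"wx": 0, "wy": 0, "wz": 0, "dx": 3.5, "dy": 31, "dz": 0, "gripper": -0.25}, {"wx": 0, "wy": 0, "wz": 0, "dx": 3.5, "dy": 31, "dz": 0, "gripper": -0.25}, {"wx": 0, "wy": 0, "wz": 0, "dx": 3.5, "dy": 31, "dz": 0, "gripper": -0.25}, {"wx": 0, "wy": 0, "wz": 0, "dx": 2, "dy": 17, "dz": 0, "gripper": -0.25}, {"wx": 0, "wy": 0, "wz": 0, "dx": 0, "dy": 0, "dz": 18, "gripper": -0.25}, {"wx": 0, "wy": 0, "wz": 0, "dx": 0, "dy": 0, "dz": 20, "gripper": -0.25}, {"wx": 0, "wy": 0, "wz": 0, "dx": 0, "dy": 0, "dz": 20, "gripper": -0.25}, {"wx": 0, "wy": 0, "wz": 0, "dx": 0, "dy": 0, "dz": 0, "gripper": -0.25}, {"wx": 0, "wy": 0, "wz": 0, "dx": 0, "dy": 0, "dz": 0, "gripper": -0.25}, {"wx": 0, "wy": 0, "wz": 0, "dx": 0, "dy": 0, "dz": 0, "gripper": -0.25}], squeeze=15)

```text
time_s: 14.55
eef_pos: [443.5, 306.0, 92.4]
eef_rot: [-0.0, -0.0, 1.0, -0.0]
ft_force: [-0.1, -0.4, 0.8]
gripper_width: 0.376
finger_force: 0.0
```

```bash
python3 -c "from h import *;seg('w10',62,77)"
```

```text
[443.5 306.   92.4] [-3.e-04 -1.e-04  1.e+00 -1.e-04] [ 0.47  0.33  1.77  0.    1.04 -1.1 ]
[329.  282.4] [317 269  25  28 560] [442.2 307.5  77. ]
```

jog_arm(targets=[{"wx": 0, "wy": 0, "wz": 0, "dx": 0, "dy": 1.3, "dz": 10, "gripper": -0.25}, {"wx": 0, "wy": 0, "wz": 0, "dx": 0, "dy": 0, "dz": 15, "gripper": -0.25}, {"wx": 0, "wy": 0, "wz": 0, "dx": 0, "dy": 0, "dz": 0, "gripper": -0.25}, {"wx": 0, "wy": 0, "wz": 0, "dx": 0, "dy": 0, "dz": 0, "gripper": -1}, {"wx": 0, "wy": 0, "wz": 0, "dx": 0, "dy": 0, "dz": 0, "gripper": -1}, {"wx": 0, "wy": 0, "wz": 0, "dx": 0, "dy": 0, "dz": 0, "gripper": -1}, {"wx": 0, "wy": 0, "wz": 0, "dx": 0, "dy": 0, "dz": 0, "gripper": -1}, {"wx": 0, "wy": 0, "wz": 0, "dx": 0, "dy": 0, "dz": 0, "gripper": -1}, {"wx": 0, "wy": 0, "wz": 0, "dx": 0, "dy": 0, "dz": 0, "gripper": -1}], squeeze=15)

```text
time_s: 15.35
eef_pos: [444.0, 307.7, 68.2]
eef_rot: [0.001, -0.0, 1.0, 0.0]
ft_force: [-0.5, 0.2, 2.8]
gripper_width: 0.179
finger_force: 15.0
```

jog_arm(targets=[{"wx": 0, "wy": 0, "wz": 0, "dx": 0, "dy": 0, "dz": -10, "gripper": -1}, {"wx": 0, "wy": 0, "wz": 0, "dx": 0, "dy": 0, "dz": -18, "gripper": -1}, {"wx": 0, "wy": 0, "wz": 0, "dx": 0, "dy": 0, "dz": -22, "gripper": -1}, {"wx": 0, "wy": 0, "wz": 0, "dx": 0, "dy": 0, "dz": -20, "gripper": -1}, {"wx": 0, "wy": 0, "wz": 0, "dx": 0, "dy": 0, "dz": -20, "gripper": -1}, {"wx": 0, "wy": 0, "wz": 0, "dx": 0, "dy": 0, "dz": -20, "gripper": -1}, {"wx": 0, "wy": 0, "wz": 0, "dx": 0, "dy": -15, "dz": 0, "gripper": -1}, {"wx": 0, "wy": 0, "wz": 0, "dx": -2, "dy": -25, "dz": 0, "gripper": -1}, {"wx": 0, "wy": 0, "wz": 0, "dx": -2, "dy": -35, "dz": 0, "gripper": -1}, {"wx": 0, "wy": 0, "wz": 0, "dx": -2, "dy": -35, "dz": 0, "gripper": -1}, {"wx": 0, "wy": 0, "wz": 0, "dx": -2, "dy": -35, "dz": 0, "gripper": -1}, {"wx": 0, "wy": 0, "wz": 0, "dx": -2, "dy": -35, "dz": 0, "gripper": -1}, {"wx": 0, "wy": 0, "wz": 0, "dx": -2, "dy": -35, "dz": 0, "gripper": -1}, {"wx": 0, "wy": 0, "wz": 0, "dx": -2, "dy": -35, "dz": 0, "gripper": -1}, {"wx": 0, "wy": 0, "wz": 0, "dx": -2, "dy": -35, "dz": 0, "gripper": -1}, {"wx": 0, "wy": 0, "wz": 0, "dx": -2, "dy": -35, "dz": 0, "gripper": -1}, {"wx": 0, "wy": 0, "wz": 0, "dx": -2, "dy": -35, "dz": 0, "gripper": -1}, {"wx": 0, "wy": 0, "wz": 0, "dx": -2, "dy": -35, "dz": 0, "gripper": -1}, {"wx": 0, "wy": 0, "wz": 0, "dx": -2, "dy": -35, "dz": 0, "gripper": -1}, {"wx": 0, "wy": 0, "wz": 0, "dx": -2, "dy": -25, "dz": 0, "gripper": -1}], squeeze=15)

```text
time_s: 17.02
eef_pos: [469.5, -145.4, 178.2]
eef_rot: [0.0, 0.001, 1.0, -0.001]
ft_force: [0.4, -0.6, 0.3]
gripper_width: 0.18
finger_force: 15.0
```

jog_arm(targets=[{"wx": 0, "wy": 0, "wz": 0, "dx": -2, "dy": -30, "dz": 0, "gripper": -1}, {"wx": 0, "wy": 0, "wz": 0, "dx": -2, "dy": -30, "dz": 0, "gripper": -1}, {"wx": 0, "wy": 0, "wz": 0, "dx": -2, "dy": -30, "dz": 10, "gripper": -1}, {"wx": 0, "wy": 0, "wz": 0, "dx": -1, "dy": -30, "dz": 10, "gripper": -1}, {"wx": 0, "wy": 0, "wz": 0, "dx": 0, "dy": -20, "dz": 10, "gripper": -1}, {"wx": 0, "wy": 0, "wz": 0, "dx": 0, "dy": 0, "dz": 0, "gripper": -1}, {"wx": 0, "wy": 0, "wz": 0, "dx": 0, "dy": 0, "dz": 0, "gripper": -1}, {"wx": 0, "wy": 0, "wz": 0, "dx": 0, "dy": 0, "dz": 0, "gripper": -1}], squeeze=15)

```text
time_s: 17.68
eef_pos: [476.6, -281.8, 147.9]
eef_rot: [0.0, -0.0, 1.0, 0.0]
ft_force: [-0.0, -0.2, -0.5]
gripper_width: 0.179
finger_force: 15.0
```

```bash
python3 - <<'E'
from h import *
seg('w11',62,158)
f=np.load("w11.npz");d,W=f["d"],f["W"];m=camera_model("wrist")
v,u=np.mgrid[0:480,0:640];P=np.stack([(u-m["cx"])/m["fx"]*d,-(v-m["cy"])/m["fy"]*d,-d,np.ones_like(d)],-1)@W.T
s=(abs(P[...,0]-477)<35)&(abs(P[...,1]+295)<35)&(d>0)&(abs(P[...,2]-42)<4)
print(s.sum(),P[s].min(0).round(1),P[s].max(0).round(1))
p=cv2.imread("pics/w11.png")[180:330,220:430];cv2.imwrite("pics/c11.png",cv2.resize(p,None,fx=3,fy=3,interpolation=2))
E
```

```text
[ 476.6 -281.8  147.9] [ 0.e+00 -1.e-04  1.e+00  5.e-04] [-0.66  0.29  1.66  0.    1.18 -2.23]
[307.5 236.2] [ 282  208   53   57 1563] [ 440.1 -291.1  158. ]
[326.  300.5] [312 283  30  33 695] [ 474.2 -282.1  158. ]
1187 [ 452.8 -320.4   38.     1. ] [ 498.7 -275.1   44.1    1. ]
```

View pics/c11.png

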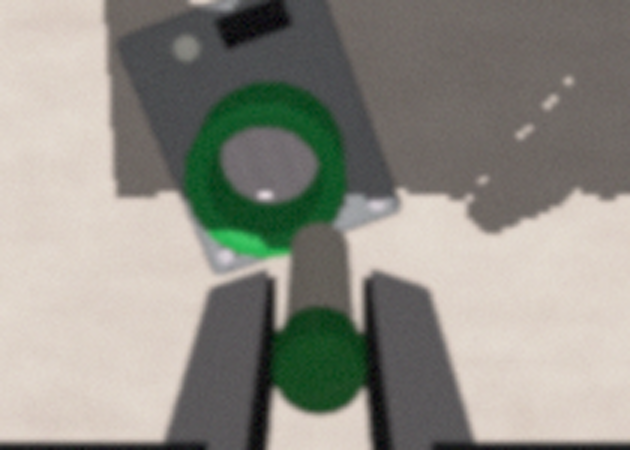

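The vial is about 15 mm right of the green well: the rim centre is at about (308.7,239) and the vial column is 326. I'll shift it and lower.

jog_arm(targets=[{"wx": 0, "wy": 0, "wz": 0, "dx": -1.5, "dy": -7.4, "dz": 0, "gripper": -1}, {"wx": 0, "wy": 0, "wz": 0, "dx": 0, "dy": -7.4, "dz": 0, "gripper": -1}, {"wx": 0, "wy": 0, "wz": 0, "dx": 0, "dy": 0, "dz": 0, "gripper": -1}, {"wx": 0, "wy": 0, "wz": 0, "dx": 0, "dy": 0, "dz": 12, "gripper": -1}, {"wx": 0, "wy": 0, "wz": 0, "dx": 0, "dy": 0, "dz": 15, "gripper": -1}, {"wx": 0, "wy": 0, "wz": 0, "dx": 0, "dy": 0, "dz": 15, "gripper": -1}, {"wx": 0, "wy": 0, "wz": 0, "dx": 0, "dy": 0, "dz": 15, "gripper": -1}, {"wx": 0, "wy": 0, "wz": 0, "dx": 0, "dy": 0, "dz": 8, "gripper": -1}, {"wx": 0, "wy": 0, "wz": 0, "dx": 0, "dy": 0, "dz": 6, "gripper": -1}, {"wx": 0, "wy": 0, "wz": 0, "dx": 0, "dy": 0, "dz": 4, "gripper": -1}, {"wx": 0, "wy": 0, "wz": 0, "dx": 0, "dy": 0, "dz": 0, "gripper": -1}, {"wx": 0, "wy": 0, "wz": 0, "dx": 0, "dy": 0, "dz": 0, "gripper": -1}], squeeze=15)

```text
time_s: 18.73
eef_pos: [478.5, -297.6, 72.8]
eef_rot: [0.0, -0.0, 1.0, -0.0]
ft_force: [-0.2, -0.0, -0.5]
gripper_width: 0.172
finger_force: 15.0
```

jog_arm(targets=[{"wx": 0, "wy": 0, "wz": 0, "dx": 0, "dy": 0, "dz": 1.3, "gripper": -1}, {"wx": 0, "wy": 0, "wz": 0, "dx": 0, "dy": 0, "dz": 0, "gripper": -1}, {"wx": 0, "wy": 0, "wz": 0, "dx": 0, "dy": 0, "dz": 0, "gripper": -0.5}, {"wx": 0, "wy": 0, "wz": 0, "dx": 0, "dy": 0, "dz": 0, "gripper": -0.3}, {"wx": 0, "wy": 0, "wz": 0, "dx": 0, "dy": 0, "dz": 0, "gripper": -0.1}, {"wx": 0, "wy": 0, "wz": 0, "dx": 0, "dy": 0, "dz": 0, "gripper": -0.1}, {"wx": 0, "wy": 0, "wz": 0, "dx": 0, "dy": 0, "dz": 0, "gripper": -0.1}, {"wx": 0, "wy": 0, "wz": 0, "dx": 0, "dy": 0, "dz": -10, "gripper": -0.1}, {"wx": 0, "wy": 0, "wz": 0, "dx": 0, "dy": 0, "dz": -20, "gripper": -0.1}, {"wx": 0, "wy": 0, "wz": 0, "dx": 0, "dy": 0, "dz": -25, "gripper": -0.1}, {"wx": 0, "wy": 0, "wz": 0, "dx": 0, "dy": 0, "dz": -25, "gripper": -0.1}, {"wx": 0, "wy": 0, "wz": 0, "dx": 0, "dy": 0, "dz": -25, "gripper": -0.1}, {"wx": 0, "wy": 0, "wz": 0, "dx": 0, "dy": 0, "dz": 0, "gripper": -0.1}, {"wx": 0, "wy": 0, "wz": 0, "dx": 0, "dy": 0, "dz": 0, "gripper": -0.1}], squeeze=15)

```text
time_s: 19.9
eef_pos: [479.0, -298.0, 178.2]
eef_rot: [0.002, -0.0, 1.0, -0.001]
ft_force: [0.1, 0.2, -0.3]
gripper_width: 0.447
finger_force: 0.0
```

```bash
python3 - <<'E'
from h import *
seg('w12',62,80)
f=np.load("w12.npz");d,W=f["d"],f["W"];m=camera_model("wrist")
v,u=np.mgrid[0:480,0:640];P=np.stack([(u-m["cx"])/m["fx"]*d,-(v-m["cy"])/m["fy"]*d,-d,np.ones_like(d)],-1)@W.T
for n,x,y in[("g",477,-297)]:
  s=(abs(P[...,0]-x)<30)&(abs(P[...,1]-y)<30)&(d>0)
  for a,b in[(50,64),(76,90)]:
    k=s&(P[...,2]>a)&(P[...,2]<b);print(n,a,b,k.sum(),P[k].mean(0).round(1),P[k].max(0).round(1))
p,_=read_camera("scene");cv2.imwrite("pics/fin.png",cv2.resize(p[140:420,140:520,::-1],None,fx=2,fy=2,interpolation=2))
p,_=read_camera("top");cv2.imwrite("pics/fint.png",p[:,:,::-1])
E
```

```text
[ 479.  -298.   178.2] [ 1.6e-03 -2.0e-04  1.0e+00 -1.2e-03] [-0.68  0.28  1.6   0.    1.25 -2.25]
[327.6 225.4] [ 304  199   48   52 1290] [ 463.9 -297.2   80. ]
g 50 64 47 [ 473.6 -298.2   56.6    1. ] [ 476.2 -292.2   62.7    1. ]
g 76 90 306 [ 478.6 -298.2   80.     1. ] [ 487.  -290.2   81.8    1. ]
```

View pics/fin.png

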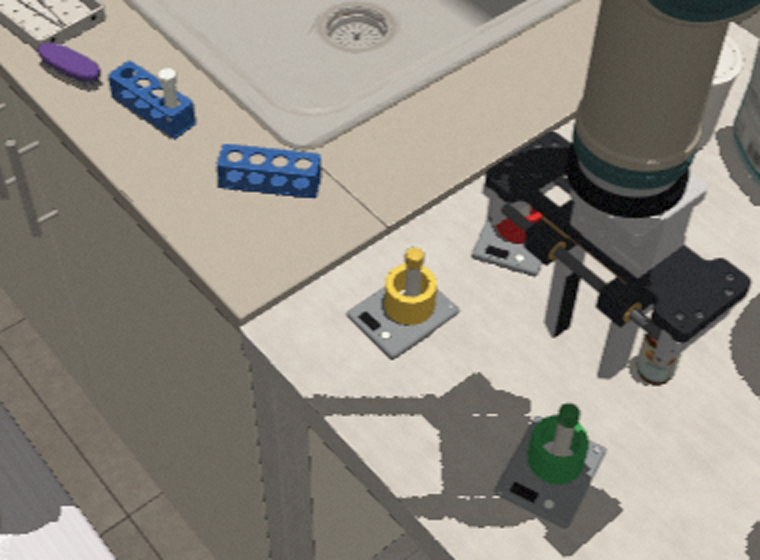

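The final view shows the yellow and green vials standing in their wells, the white vial still in its rack and the dropper upright. The arm hides the red vial, so I'll check it from the earlier depth data plus dropper and arm state, then sign off.

```bash
python3 - <<'E'
from h import *
m=camera_model("wrist")
for w in("w6","w9"):
  f=np.load(w+".npz");d,W=f["d"],f["W"]
  v,u=np.mgrid[0:480,0:640];P=np.stack([(u-m["cx"])/m["fx"]*d,-(v-m["cy"])/m["fy"]*d,-d,np.ones_like(d)],-1)@W.T
  s=(abs(P[...,0]-635)<30)&(abs(P[...,1]+92)<30)&(d>0)
  for a,b in[(50,64),(76,90)]:
    k=s&(P[...,2]>a)&(P[...,2]<b);print(w,a,b,k.sum(),P[k].mean(0).round(1) if k.any() else "")
print(sign_off())
E
```

```text
w6 50 64 66 [631.8 -92.8  56.8   1. ]
w6 76 90 368 [636.6 -92.8  80.    1. ]
w9 50 64 0 
w9 76 90 278 [635.6 -92.8  79.5   1. ]
the job is handed in; nothing more can be done
None
```

The red, yellow and green vials stand upright and fully down in their matching wells, placed in that order in about 20 s; the white spare and the dropper bottle were left alone, and the job is handed in.

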